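# Press a drawer pull home with bench-mounted locking pliers, then release them

## Robot

A 7-joint arm with a two-finger parallel gripper is mounted at the origin on the work surface. World frame = base frame: x ahead of the robot, y to its left, z up, the work surface at z = 0. Lengths are in m, angles in rad, forces in N, time in s.
With the tool pointing down it reaches from about 0.375 to 0.925 m from the base axis. Payload 3.1 kg.
Tool frame: the origin (TCP) lies between the finger pads; the fingertips stand 19 mm ahead of it and the grasp point (between the pads) is the TCP; z points along the fingers, y is the line along which they close (so a half turn about z gives the same grasp; the last joint's range is limited). The gripper opens to 85 mm and grips with 20 to 120 N. Pads are 22 mm wide; open, the fingers measure 114 mm over their backs; the gripper's body (76 mm by 85 mm) begins 54 mm behind the grasp point. The pads swing forward as they close: fully open they stand 13 mm farther back than shut.
Start: joints at [-0.098, 0.383, 0.044, 1.598, -0.018, 1.161, -0.05], TCP at [0.65, 0, 0.228] pointing down, gripper open.
Joint ranges: [-2.61, 2.61], [-0.41, 2.15], [-1.48, 1.57], [0, 2.5], [-1.57, 4.71], [0.05, 1.97], [-2.85, 2.85]. Speed limits (rad/s): [2.79, 2.79, 3.14, 3.14, 3.14, 3.14, 3.14].

## Interface

Orientations are given as a unit quaternion [x, y, z, w].
In Python, from bench import move_ptp, movel, move_j, move_gripper, pause, inverse_kinematics, read_camera, camera_params, MotionError, sign_off, look_for, tip_of, read_time_s, read_qpos, read_joint_vel, read_effort, read_eef_pos, read_tcp_rot, read_ft_force, read_ft_torque, read_finger_gap, read_grasp_force gives the robot as it stands. Calls block until the motion is done:
- move_ptp(position, orientation): joint-space move of the TCP to a pose.
- movel(position, orientation=None, speed=0.15): straight line of the TCP; orientation=None keeps the orientation; speed is the mean speed in m/s.
- move_j(angles): joint-space move.
- move_gripper(opening, effort=None): finger opening in m; effort is the grip in N (None keeps the last); returns when the fingers have stopped.
- pause(seconds).
- inverse_kinematics(position, orientation): joint angles nearest the present ones, or None.
- read_camera(name): name is "scene" or "side" or "wrist"; returns the picture (384x512x3 uint8, red, green, blue); there is no depth.
- camera_params(name): a dict with "K" (3x3 intrinsics, pixels), "dist_coeffs" ([k1, k2, p1, p2, k3] as OpenCV has them; the pictures are not rectified), "camera_from_world" (4x4, takes a point from world to camera coordinates). Camera axes: x right, y down, z forward; pixel columns grow to the right and rows downward; lengths in m; the calibration is good to about 2 mm. A picture is of the moment at which its call begins: read the wrist's pose just before it. camera_params takes no time and is no camera call; for the wrist camera it gives the pose at the moment of the call.
A pose or a line that the arm cannot do raises MotionError and nothing moves.
- sign_off(): hands the job in; it is judged then, once.
Trained networks look in the newest picture that a camera, given by its name, has taken for a name from the list of things; names that differ only in an ending like _2 or _b are one class to them, and where a whole thing is asked for, a point or a joint stands for the part that bears it (a point fixed in the world has none). Each returns a list of dicts, best first, with "confidence" (0 to 1); they miss things now and then, are a little off and sometimes report something else, mostly with a low value. They report only what shows in the picture. A call takes as long as a camera call.
- look_for(camera, name): "at" ([column, row] in pixels, amid what is visible of it).
- tip_of(camera, name): "at" ([column, row] in pixels: a listed point, or the origin of a listed thing).
Readings, each from a call of its own:
- read_time_s(): time.
- read_qpos(): joint angles.
- read_joint_vel(): joint speeds.
- read_effort(): joint torques, N m.
- read_eef_pos(): TCP position.
- read_tcp_rot(): TCP orientation.
- read_ft_force(): force on the tool from outside, world axes, zero at the start.
- read_ft_torque(): the same for the moment, N m.
- read_finger_gap(): finger opening in m.
- read_grasp_force(): force on a finger pad.
Only numpy, scipy, OpenCV 4.12 (cv2) and the standard library are available. Lean on these libraries where they do the work, as an engineer would, in place of code of your own. Each camera call takes 0.05 s, during which the arm holds its last target. There are 200 camera calls.

## Task

On the jig board a wooden drawer pull stands with its tight tenon only started in the drawer front, between the jaws of the locking pliers that are bolted flat to the board. Squeeze the plier handles together slowly, never forcing them, so that the pull creeps fully home, until they snap over centre; let go so that they stay locked by themselves, then gently pull the release lever towards its own handle so that the pliers spring wide open, and leave them open. Press the pull with the pliers only, and leave the mallet, chisel, glue bottle and spare pull where they are.

Things in the scene. Friction and masses are not known exactly. Their poses are not given: they have to be found in the camera images.
- jig: Fixed plywood board 330 x 190 x 18 mm, steel locking pliers bolted flat on it. Origin on the bench below the jaw pivot; x along the pliers from handles to jaws, y from moving to fixed handle, z up. In these axes, mm: plier plane z 52, handles z 42 to 62, air under them down to z 18. Drawer front upright at x 42 to 160, y 24 to 47, to z 78; fixed jaw's C from (0, 8) round to (88, 78), to z 63.
- fixed_grip (a point): Middle of the fixed handle opposite the gripping place: jig (-66, 11, 52) mm. The handle is a straight bar 11 mm thick, x -24 to -98; outer face y 16.5. Its end carries the knurled adjusting screw, 15 mm thick, x -98 to -111: leave it. The only foot beside it is a 5 mm plate, x -68 to -12, y to 44, below z 28.
- handle_grip (a point): Gripping place of the moving handle: middle of its bar (11 mm thick, 20 high), 60 mm from its pivot. Jig axes: about (-65, -41, 52) mm open, (-66, -12, 52) locked. Outer faces of the two handles here are 64 mm apart open, 34 mm locked. Site x runs along the handle from tail to jaw, y towards the fixed handle. The tail ends 74 mm behind. Keep the press on this handle under 25 N.
- toggle (a joint): Toggle link against the moving handle, rad: -0.05 to 0 open, 0.75 dead centre, 0.87 at the rigid stop past centre (locked, stays by itself). Squeezed slowly at the gripping place it takes 15 to 22 N up to about 0.5 (it depends on the screw's unknown setting), then drops to nothing and snaps over; squeezed in a second or so it takes 30 to 40 N, because the pull cannot follow.
- lever (a joint): Release lever in the moving handle, rad: 0 at rest (spring), grows as its tail is pulled towards the moving handle, 0.19 at its stop. In locked pliers it trips the toggle at 0.1 to 0.15, with 2 to 5 N at the tail after some 15 to 20 mm of pull; they then spring open by themselves. Thin sheet steel: 15 N at most.
- lever_tip (a point): Where to pull the release lever: middle of its flat tail (3.5 mm thick, 14 high), inside the moving handle, 10 mm from the tail's end. Jig axes: about (-130, -54, 52) mm open, (-129, 11, 52) locked; pull towards jig -y. Locked, all space beyond its +y side behind the screw (x below -113) is free for a closed finger. When tripped it runs 65 mm to -y with the handle.
- pull (a joint): How far the pull stands short of home, m: 0.0055 to 0.007 at the start, 0 with its shoulder tight on the drawer front. The tight tenon creeps in: about 1 to 2 mm/s while the handles are pressed with some 20 N, then it stays.
- pull_face (a point): Middle of the front face (30 x 26 mm) of the dark wooden pull, 26 mm deep to its shoulder; the moving jaw's round pad presses it towards jig +y. Jig axes: (75, -1.5, 52) mm when home. Only the pliers press it.
- mallet: Loose wooden mallet on the bench, on the moving handle's side of the board. Head 58 x 115 x 72 mm, centred 130 mm ahead (+x) of the origin; handle 215 mm along x; origin on the bench under the handle's middle.
- glue_bottle: Loose white bottle, 60 mm wide, 165 mm tall, on the bench on the fixed handle's side of the board; origin under its middle.
- spare_pull: Loose spare pull, standing on the board in front of the drawer front, beyond the jaws, 30 x 26 mm, 40 mm tall; origin under its middle.
- chisel: Loose chisel, 245 mm long, 30 mm thick, on the bench on the fixed handle's side of the board; origin between handle (-x) and blade (+x).

How it is judged:
By the outcome, as a careful person would: the job done as asked, in the order asked, and still so for the second after the job is handed in, with the robot touching nothing.
It also fails if it takes over 59 s, if anything falls off the work surface, if the arm or the gripper's body presses on something with over 40 N, if the wrist force passes 120 N, or if a joint passes its speed limit or range.

## Working session

There is one attempt and no reset: what is moved stays moved. The work goes in short steps, each a Python script; the robot and the scene stay as the last script left them, time stands still between calls to the robot, and variables do not carry over. Pictures are saved under pics/ and viewed, at most 10 in all, crops included, and the job is handed in when it is done.

```bash
mkdir -p pics; ls
python3 - <<'E'
from bench import *
import cv2,numpy as np
for c in ["scene","side","wrist"]:
    im=read_camera(c); cv2.imwrite(f"pics/{c}0.png",im[:,:,::-1])
    p=camera_params(c); M=np.linalg.inv(p["camera_from_world"]); print(c,p["K"][0][0],M[:3,3].round(3),M[:3,2].round(2),p["dist_coeffs"])
    for n in ["jig","fixed_grip","handle_grip","lever_tip","pull_face","mallet","glue_bottle","spare_pull","chisel"]:
        print(n,[(np.round(d["at"]).tolist(),round(d["confidence"],2)) for d in tip_of(c,n)[:2]])
print(read_time_s(),read_ft_force(),read_tcp_rot())
a=np.hstack([cv2.imread("pics/scene0.png"),cv2.imread("pics/side0.png")])
E
```

```text
pics
scene 489.29858730383717 [1.419 0.505 0.729] [-0.71 -0.41 -0.57] [-0.05563973  0.          0.          0.          0.        ]
jig [([269.0, 217.0], 0.79)]
fixed_grip [([287.0, 185.0], 0.55)]
handle_grip [([265.0, 183.0], 0.82)]
lever_tip [([266.0, 166.0], 0.51)]
pull_face [([257.0, 214.0], 0.6), ([286.0, 184.0], 0.56)]
mallet [([210.0, 191.0], 0.56)]
glue_bottle [([318.0, 272.0], 0.69)]
spare_pull [([223.0, 246.0], 0.7)]
chisel [([343.0, 224.0], 0.71)]
side 361.8971731746182 [0.52  0.841 0.514] [ 0.1  -0.86 -0.5 ] [0.03862549 0.         0.         0.         0.        ]
jig [([265.0, 216.0], 0.81)]
fixed_grip [([289.0, 200.0], 0.72)]
handle_grip [([288.0, 191.0], 0.89)]
lever_tip [([310.0, 185.0], 0.4)]
pull_face [([233.0, 196.0], 0.55)]
mallet [([273.0, 187.0], 0.7)]
glue_bottle [([199.0, 256.0], 0.9)]
spare_pull [([206.0, 196.0], 0.53)]
chisel [([290.0, 261.0], 0.89)]
wrist 329.27737153083143 [0.65  0.071 0.373] [-0.   -0.28 -0.96] [-0.06659491  0.          0.          0.          0.        ]
jig [([212.0, 92.0], 0.84)]
fixed_grip [([134.0, 95.0], 0.68)]
handle_grip [([146.0, 146.0], 0.73)]
lever_tip [([90.0, 170.0], 0.7)]
pull_face [([283.0, 86.0], 0.58)]
mallet [([198.0, 247.0], 0.6)]
glue_bottle []
spare_pull [([360.0, 120.0], 0.85)]
chisel []
1.5 [-0.20324915  1.03142688 -0.23335309] [ 7.07079205e-01  7.07134356e-01 -7.52487985e-06 -2.35228842e-05]
```

View pics/scene0.png

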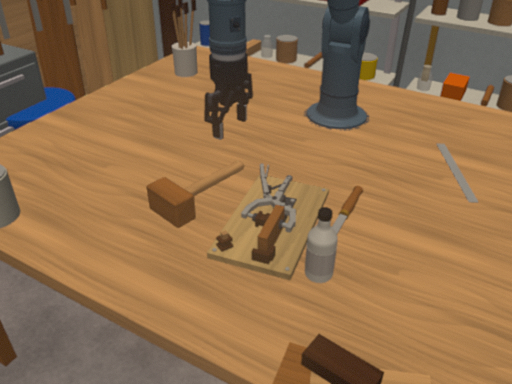

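View pics/wrist0.png

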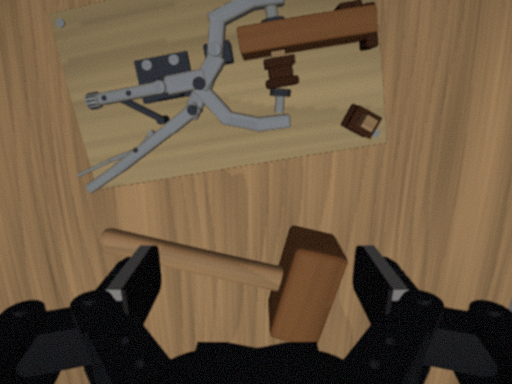

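```bash
cat > h.py <<'E'
from bench import *
import cv2,numpy as np
from scipy.optimize import least_squares
from scipy.spatial.transform import Rotation as R
P={"jig":(0,0,0),"fixed_grip":(-66,11,52),"handle_grip":(-65,-41,52),"lever_tip":(-130,-54,52),"pull_face":(75,-7.8,52)}
def proj(p,X):
    T=np.array(p["camera_from_world"])
    return cv2.projectPoints(np.array(X,float),cv2.Rodrigues(T[:3,:3])[0],T[:3,3],np.array(p["K"]),np.array(p["dist_coeffs"]))[0][:,0]
def jw(q,X): # jig mm -> world m
    c,s=np.cos(q[2]),np.sin(q[2]); X=np.array(X,float)/1e3
    return X@np.array([[c,s,0],[-s,c,0],[0,0,1]])+[q[0],q[1],0]
def collect(cams):
    D=[]
    for c in cams:
        p=camera_params(c); read_camera(c)
        for n in P:
            r=tip_of(c,n)
            if r and r[0]["confidence"]>.35: D.append((c,p,n,r[0]["at"]))
    return D
def fit(D,q0):
    def f(q): return np.concatenate([(proj(p,jw(q,[P[n]]))[0]-a)/(1 if c=="wrist" else 1) for c,p,n,a in D])
    r=least_squares(f,q0,loss="soft_l1")
    return r.x,[(c,n,f(r.x)[2*i:2*i+2].round(1).tolist()) for i,(c,p,n,a) in enumerate(D)]
E
python3 - <<'E'
from h import *
D=collect(["scene","side","wrist"])
q,res=fit(D,[.6,.2,0.1]); print(q); [print(r) for r in res]
# look from above the handles, tool pointing down, camera over jig
print(read_ft_force())
E
```

```text
[0.59913451 0.07604726 0.14975782]
('scene', 'fixed_grip', [-2.0, 0.8])
('scene', 'handle_grip', [-0.0, -1.4])
('scene', 'lever_tip', [-1.1, -47.8])
('scene', 'pull_face', [-4.3, 5.4])
('side', 'jig', [-1.9, 1.1])
('side', 'fixed_grip', [-2.4, -1.1])
('side', 'handle_grip', [-2.1, -4.1])
('side', 'lever_tip', [4.5, 1.6])
('side', 'pull_face', [1.4, -2.4])
('wrist', 'jig', [0.6, 0.7])
('wrist', 'fixed_grip', [0.0, -2.1])
('wrist', 'handle_grip', [-0.6, 0.3])
('wrist', 'pull_face', [-2.3, -1.6])
[ 1.10229104 -0.45410343  0.76009911]
```

```bash
cat >> h.py <<'E'
def ori(yaw): return (R.from_euler("z",yaw)*R.from_quat([.70710678,.70710678,0,0])).as_quat()
E
python3 - <<'E'
from h import *
q=[.5991,.0760,.1498]
t=jw(q,[(-40,-95,190)])[0]; print(t, inverse_kinematics(t,ori(q[2])))
move_ptp(t,ori(q[2])); move_gripper(0.0,20)
pause(.2)
D=collect(["wrist"])
cv2.imwrite("pics/w1.png",read_camera("wrist")[:,:,::-1])
q2,res=fit(D,q); print(q2); [print(r) for r in res]
p=camera_params("wrist")
for n in ["mallet","glue_bottle","chisel"]:
  for c in ["scene","side","wrist"]:
    r=tip_of(c,n)
    if r:
        pp=camera_params(c); s=least_squares(lambda v:proj(pp,[[v[0],v[1],0]])[0]-r[0]["at"],[.6,.1]).x
        c_,s_=np.cos(q[2]),np.sin(q[2]); d=s-q2[:2]; print(n,c,r[0]["confidence"],s.round(3),"jig",[round(c_*d[0]+s_*d[1],3),round(-s_*d[0]+c_*d[1],3)])
print(read_time_s(),read_finger_gap(),read_ft_force(),read_eef_pos()-t)
E
```

```text
[ 0.5737258 -0.0239057  0.19     ] [-0.0484823   0.27894341  0.0212699   1.82170515 -0.00678635  1.041014
  0.12519518]
[0.59914874 0.0744103  0.16653633]
('wrist', 'jig', [0.2, -1.5])
('wrist', 'fixed_grip', [-0.9, -0.6])
('wrist', 'handle_grip', [1.9, 1.0])
('wrist', 'pull_face', [-0.4, 0.7])
mallet scene 0.94 [ 0.575 -0.108] jig [np.float64(-0.051), np.float64(-0.177)]
mallet side 0.63 [ 0.582 -0.099] jig [np.float64(-0.043), np.float64(-0.169)]
glue_bottle scene 0.85 [0.711 0.256] jig [np.float64(0.138), np.float64(0.163)]
glue_bottle side 0.96 [0.719 0.246] jig [np.float64(0.144), np.float64(0.152)]
chisel scene 0.82 [0.524 0.235] jig [np.float64(-0.05), np.float64(0.17)]
chisel side 0.63 [0.517 0.233] jig [np.float64(-0.058), np.float64(0.169)]
4.6083 0.0005446165876587414 [-0.79652962  0.93262924  0.4526066 ] [2.39431185e-05 4.00846101e-06 1.87319021e-05]
```

View pics/w1.png

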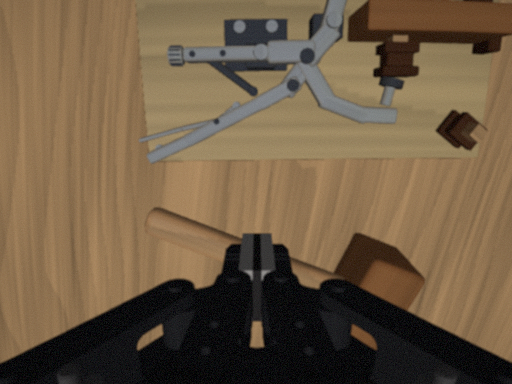

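```bash
cat >> h.py <<'E'
Q=np.array([.5992,.0745,.165])
def fy(): return float(np.dot(read_ft_force(),[-np.sin(Q[2]),np.cos(Q[2]),0]))
E
python3 - <<'E'
from h import *
o=ori(Q[2]); x=-52
move_ptp(jw(Q,[(x,-72,90)])[0],o)
movel(jw(Q,[(x,-72,52)])[0],o,speed=.06)
pause(.2); b=np.mean([fy() for _ in range(5)]); print("bias",b,read_time_s())
y=-72; n=0
while y<-63:
    y+=.75; movel(jw(Q,[(x,y,52)])[0],o,speed=.012)
    f=fy()-b; print(round(y,2),round(f,2),round(read_time_s(),2))
    if f<-3: break
E
```

```text
bias -0.10398392978448863 6.0833
-71.25 0.37 6.33
-70.5 0.47 6.58
-69.75 -0.54 6.83
-69.0 1.14 7.08
-68.25 -0.95 7.33
-67.5 -0.18 7.58
-66.75 0.24 7.83
-66.0 0.31 8.08
-65.25 0.53 8.33
-64.5 0.06 8.58
-63.75 0.21 8.83
-63.0 1.32 9.08
```

Run:
```python
from h import *
o=ori(Q[2]); x=-52; b=-.1; y=-63.; L=[]; t0=read_time_s(); pk=0
while y<-22 and read_time_s()-t0<20:
    f=-(np.mean([fy() for _ in range(3)])-b); pk=max(pk,f); L.append((round(y,1),round(f,1),round(read_time_s(),1)))
    if f>22: y-=.4
    elif f>19: pause(.12); continue
    elif y>-33 and f>9: break
    else: y+= 1. if f<11 else (.7 if f<15 else .3)
    movel(jw(Q,[(x,y,52)])[0],o,speed=.012)
print(pk,L)
cv2.imwrite("pics/w2.png",read_camera("wrist")[:,:,::-1])
```

```text
19.467921163963176 [(-63.0, np.float64(-1.3), 9.1), (-62.0, np.float64(0.7), 9.3), (-61.0, np.float64(0.6), 9.6), (-60.0, np.float64(-1.2), 9.8), (-59.0, np.float64(-1.1), 10.1), (-58.0, np.float64(0.2), 10.3), (-57.0, np.float64(-0.3), 10.6), (-56.0, np.float64(1.0), 10.8), (-55.0, np.float64(0.1), 11.1), (-54.0, np.float64(0.3), 11.3), (-53.0, np.float64(2.1), 11.6), (-52.0, np.float64(4.2), 11.8), (-51.0, np.float64(5.4), 12.1), (-50.0, np.float64(5.6), 12.3), (-49.0, np.float64(6.7), 12.6), (-48.0, np.float64(8.2), 12.8), (-47.0, np.float64(9.3), 13.1), (-46.0, np.float64(10.1), 13.3), (-45.0, np.float64(10.3), 13.6), (-44.0, np.float64(11.3), 13.8), (-43.3, np.float64(11.8), 14.1), (-42.6, np.float64(13.0), 14.3), (-41.9, np.float64(14.1), 14.6), (-41.2, np.float64(14.0), 14.8), (-40.5, np.float64(16.2), 15.1), (-40.2, np.float64(14.9), 15.3), (-39.5, np.float64(16.2), 15.6), (-39.2, np.float64(16.2), 15.8), (-38.9, np.float64(16.7), 16.1), (-38.6, np.float64(15.9), 16.3), (-38.3, np.float64(17.1), 16.6), (-38.0, np.float64(17.4), 16.8), (-37.7, np.float64(18.5), 17.1), (-37.4, np.float64(16.9), 17.3), (-37.1, np.float64(17.8), 17.6), (-36.8, np.float64(18.2), 17.8), (-36.5, np.float64(18.3), 18.1), (-36.2, np.float64(18.0), 18.3), (-35.9, np.float64(18.8), 18.6), (-35.6, np.float64(18.6), 18.8), (-35.3, np.float64(17.4), 19.1), (-35.0, np.float64(19.3), 19.3), (-35.0, np.float64(19.0), 19.4), (-34.7, np.float64(19.1), 19.7), (-34.7, np.float64(18.6), 19.8), (-34.4, np.float64(18.7), 20.1), (-34.1, np.float64(19.0), 20.3), (-33.8, np.float64(18.4), 20.6), (-33.5, np.float64(19.5), 20.8), (-33.5, np.float64(19.0), 20.9), (-33.5, np.float64(18.7), 21.1), (-33.2, np.float64(18.5), 21.3), (-32.9, np.float64(18.4), 21.6)]
```

View pics/w2.png

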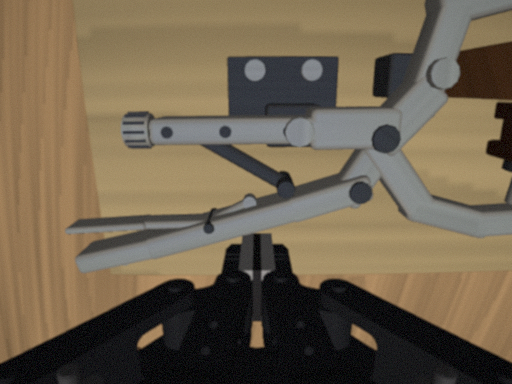

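Run:
```python
from h import *
o=ori(Q[2]); x=-52; b=-.1; y=-32.9; L=[]; t0=read_time_s(); drop=False
while y<-16 and read_time_s()-t0<11:
    f=-(np.mean([fy() for _ in range(3)])-b); L.append((round(y,1),round(float(f),1),round(read_time_s(),1)))
    drop|=f<8
    if f>22.5: y-=.4
    elif drop and f>11: break
    elif f>20.7: pause(.1); continue
    else: y+= .7 if f<15 else .35
    movel(jw(Q,[(x,y,52)])[0],o,speed=.012)
print(L)
cv2.imwrite("pics/w3.png",read_camera("wrist")[:,:,::-1])
```

```text
[(-32.9, 17.5, 21.6), (-32.5, 18.2, 21.9), (-32.2, 17.7, 22.1), (-31.8, 18.4, 22.4), (-31.5, 17.6, 22.6), (-31.1, 17.8, 22.9), (-30.8, 18.1, 23.1), (-30.4, 18.9, 23.4), (-30.1, 18.9, 23.6), (-29.7, 18.9, 23.9), (-29.4, 18.8, 24.1), (-29.0, 18.8, 24.4), (-28.7, 19.0, 24.6), (-28.3, 20.4, 24.9), (-28.0, 20.6, 25.1), (-27.6, 19.3, 25.4), (-27.3, 19.2, 25.6), (-26.9, 20.1, 25.9), (-26.6, 19.4, 26.1), (-26.2, 19.3, 26.4), (-25.9, 18.0, 26.6), (-25.5, 12.6, 26.9), (-24.8, 6.9, 27.1), (-24.1, 8.6, 27.4), (-23.4, 10.1, 27.6), (-22.7, 10.5, 27.9), (-22.0, 10.5, 28.1), (-21.3, 12.2, 28.4)]
```

View pics/w3.png

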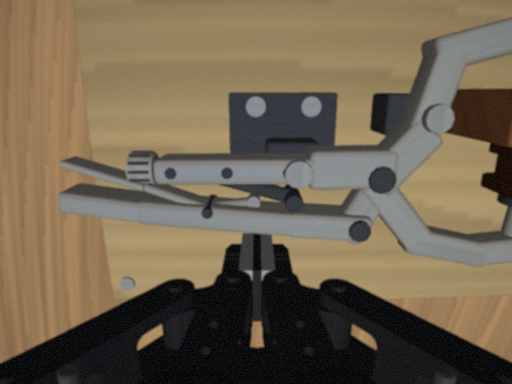

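Run:
```python
from h import *
o=ori(Q[2]); x=-52; b=-.1; y=-21.3; L=[]
while y<-17.5:
    f=-(np.mean([fy() for _ in range(3)])-b); L.append((round(y,1),round(float(f),1),(read_eef_pos()-jw(Q,[(x,y,52)])[0]).round(4).tolist()))
    if f>18: break
    y+=.5
    movel(jw(Q,[(x,y,52)])[0],o,speed=.012)
print(*L,sep="\n")
def snap(s):
    read_camera("wrist"); p=camera_params("wrist")
    for n in ["handle_grip","lever_tip","fixed_grip","pull_face"]:
        r=tip_of("wrist",n)
        if r: 
            v=least_squares(lambda v:proj(p,jw(Q,[(v[0],v[1],52)]))[0]-r[0]["at"],[0.,0.]).x; print(s,n,v.round(1),round(r[0]["confidence"],2))
snap("pressed")
movel(jw(Q,[(x,-30,52)])[0],o,speed=.03)
movel(jw(Q,[(x,-45,52)])[0],o,speed=.06)
print(fy()); snap("free")
cv2.imwrite("pics/w4.png",read_camera("wrist")[:,:,::-1]); print(read_time_s())
```

```text
(-21.3, 10.9, [-0.0009, -0.0071, -0.0004])
(-20.8, 11.6, [-0.0008, -0.0075, -0.0004])
(-20.3, 13.6, [-0.0007, -0.008, -0.0004])
(-19.8, 13.7, [-0.0007, -0.0084, -0.0004])
(-19.3, 13.5, [-0.0006, -0.0089, -0.0004])
(-18.8, 15.0, [-0.0005, -0.0094, -0.0003])
(-18.3, 16.0, [-0.0005, -0.0098, -0.0003])
(-17.8, 15.7, [-0.0004, -0.0103, -0.0004])
pressed handle_grip [-68.   -9.7] 0.89
pressed lever_tip [-128.8   12.1] 0.62
pressed fixed_grip [-67.   11.9] 0.85
1.0037891531688459
free handle_grip [-68.   -9.5] 0.95
free lever_tip [-129.2   12.4] 0.55
free fixed_grip [-66.6  11.2] 0.71
31.925
```

View pics/w4.png

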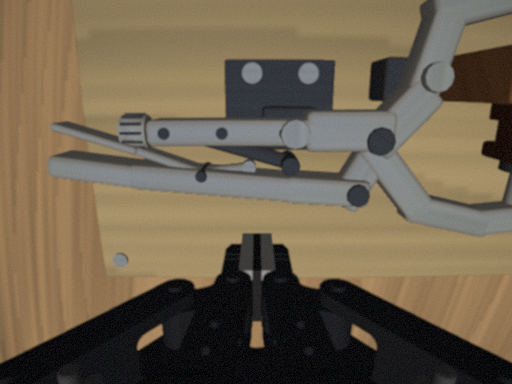

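Run:
```python
from h import *
o=ori(Q[2])
movel(jw(Q,[(-52,-50,130)])[0],o,speed=.2)
move_ptp(jw(Q,[(-30,0,190)])[0],o)
pause(.1); cv2.imwrite("pics/w5.png",read_camera("wrist")[60:300,200:,::-1])
read_camera("wrist"); p=camera_params("wrist")
for n in ["handle_grip","lever_tip","fixed_grip","pull_face"]:
    r=tip_of("wrist",n)
    if r:
        v=least_squares(lambda v:proj(p,jw(Q,[(v[0],v[1],52)]))[0]-r[0]["at"],[0.,0.]).x; print(n,v.round(1),round(r[0]["confidence"],2))
print(read_time_s())
```

```text
handle_grip [-68.7  -9.7] 0.59
lever_tip [-129.9   12.1] 0.94
fixed_grip [-66.2  12.3] 0.78
pull_face [74.3 -2.4] 0.95
33.2833
```

View pics/w5.png

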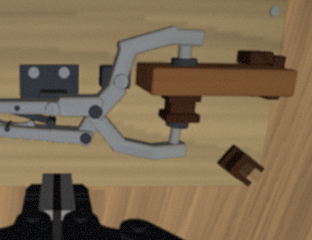

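Run:
```python
from h import *
o=ori(Q[2]); x=-133
move_ptp(jw(Q,[(x,42,110)])[0],o)
movel(jw(Q,[(x,42,52)])[0],o,speed=.08)
pause(.15); b=np.mean([fy() for _ in range(5)]); L=[]; y=42.
movel(jw(Q,[(x,30,52)])[0],o,speed=.03); y=30.; pk=0
while y>-22 and read_time_s()<50:
    f=np.mean([fy() for _ in range(3)])-b; L.append((round(y,1),round(float(f),1),round(read_time_s(),1)))
    if f>11: break
    if pk>2.5 and f<.6: break
    pk=max(pk,f); y-=1. if f<6 else .6
    movel(jw(Q,[(x,y,52)])[0],o,speed=.012)
print(L)
cv2.imwrite("pics/w6.png",read_camera("wrist")[:,:,::-1])
```

```text
[(30.0, 1.1, 35.5), (29.0, -0.2, 35.7), (28.0, 1.6, 36.0), (27.0, 1.5, 36.2), (26.0, 0.6, 36.5), (25.0, 2.1, 36.7), (24.0, 1.7, 37.0), (23.0, 3.2, 37.2), (22.0, 3.0, 37.5), (21.0, 2.6, 37.7), (20.0, 3.5, 38.0), (19.0, 2.5, 38.2), (18.0, 3.1, 38.5), (17.0, 2.6, 38.7), (16.0, 2.8, 39.0), (15.0, 1.7, 39.2), (14.0, 2.5, 39.5), (13.0, 1.4, 39.7), (12.0, 2.3, 40.0), (11.0, 2.2, 40.2), (10.0, 1.0, 40.5), (9.0, 0.6, 40.7), (8.0, 2.2, 41.0), (7.0, 1.3, 41.2), (6.0, 0.9, 41.5), (5.0, 0.3, 41.7)]
```

View pics/w6.png

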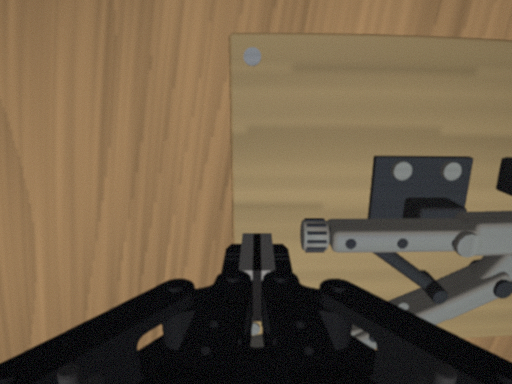

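Run:
```python
from h import *
o=ori(Q[2]); x=-133
movel(jw(Q,[(x,12,52)])[0],o,speed=.06)
movel(jw(Q,[(x,12,140)])[0],o,speed=.15)
move_ptp(jw(Q,[(-40,-60,200)])[0],o); pause(.1)
cv2.imwrite("pics/w7.png",read_camera("wrist")[:,:,::-1])
p=camera_params("wrist")
for n in ["handle_grip","lever_tip","fixed_grip","pull_face"]:
    r=tip_of("wrist",n)
    if r:
        v=least_squares(lambda v:proj(p,jw(Q,[(v[0],v[1],52)]))[0]-r[0]["at"],[0.,0.]).x; print(n,v.round(1),round(r[0]["confidence"],2))
print(read_time_s())
```

```text
handle_grip [-64.9 -37.7] 0.75
lever_tip [-133.1  -55.6] 0.86
fixed_grip [-64.   11.9] 0.75
pull_face [76.7 -2.9] 0.57
43.7083
```

View pics/w7.png

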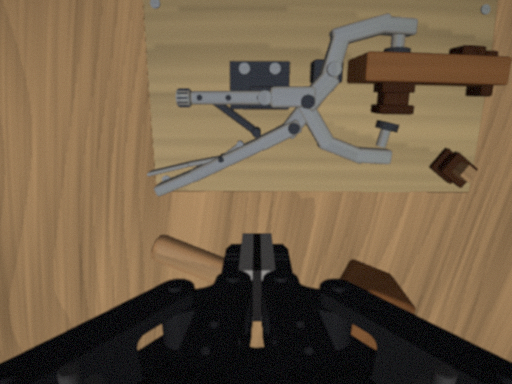

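```bash
python3 -c "
from bench import *
print(sign_off())"
```

```text
the job is handed in; nothing more can be done
None
```

The pliers pressed the pull in and snapped over centre, stayed locked when I let go, and sprang wide open on the release lever. The job was handed in at about 44 s. In the last picture the pull's shoulder looks tight on the drawer front; its face measured 1.4 mm short of home, within the camera's error of about 2 mm. The press on the handle stayed near 20 N and the pull on the lever near 3.5 N, and nothing else on the bench was touched.

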